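Set the filtration manifold by pushing its valve levers

ROBOT

A 6-joint arm with a two-finger parallel gripper is mounted at the origin on a cart in front of the work surface, level with it; the furniture and walls round the work are solid. World frame = base frame: x ahead of the robot, y to its left, z up, the work surface at z = 0. Lengths are in m, angles in rad, forces in N, time in s.
With the tool pointing down it reaches from about 0.35 to 0.85 m from the base axis. Payload 8.1 kg.
Tool frame: the origin (TCP) lies at the very end of the fingers, on their centre line; the grasp point (between the pads) lies 19 mm behind it; z points along the fingers, y is the direction in which the jaws open and shut (so a half turn about z gives the same grasp; the last joint's range is limited). The gripper opens to 93 mm and grips with 3 to 60 N. Pads are 15 mm wide; open, the fingers measure 128 mm over their backs; the gripper's body (75 mm by 188 mm) begins 65 mm behind the grasp point.
Start: joints at [-1.226, 0.13, 1.488, -0, 1.523, -0.085], TCP at [0.25, -0.545, 0.219] pointing down, gripper open.
Joint ranges: [-2.96, 2.96], [-0.89, 2.26], [0.02, 2.5], [-1.34, 4.48], [0, 2.73], [-2.66, 2.66]. Speed limits (rad/s): [2.39, 2.39, 2.79, 3.14, 3.14, 3.14].

INTERFACE

Orientations are given as a rotation vector (axis times angle).
In Python, from plant import robot gives the robot as it stands.
- The arm moves only by the shell command python3 -m pendant 'ROWS' [OPENING] [FORCE]. ROWS is JSON, a list of rows, each an object with "delta_pos": the shift along the tool's x, y, z in m, a list of three; "spin": the turn about the tool's z in rad. In form: [{"delta_pos": [dx, dy, dz], "spin": spin}, ...]. A call has 1 to 10 rows; each row is the pose to reach, as a shift and turn from the pose measured when the call began, along the tool's axes at that moment; what a row does not reach only later rows make up. A row lasts 1/10 s, in which the tool goes at most 50 mm and 8.59 degrees, less where a joint would pass 70% of its speed; a pose out of reach is approached as far as the arm can. A call with a gripper value outside its range is refused whole. OPENING is the closure, from -1 (fully open) to 1 (shut), set as the call begins (- or left out, the last holds). The fingers move at their own pace and stop on an object; FORCE is the grip in N (left out, the last holds). Time passes only in rows, so rows that repeat a pose let the fingers close. It gives the time, the measured TCP pose, the force and the opening at its end, in the units of the state.
- robot.read_state(): the state, without advancing time (a new reading comes with each control period).
- robot.read_camera(name): name is "scene" or "top" or "wrist"; returns a dict with "color" (400x640x3 uint8, blue, green, red), "camera_matrix" (3x3 intrinsics, pixels), "R" (3x3) and "t" (3): a world point X has camera coordinates R X + t. Camera axes: x right, y down, z forward; pixel columns grow to the right and rows downward; lengths in m; the calibration is good to about 2 mm. A picture is of the moment at which its call begins. There is no depth.
- robot.close_job(): hands the job in, once; it reports no verdict.
Trained networks look in the newest picture that a camera, given by its name, has taken for a name from the list of things; names that differ only in an ending like _2 or _b are one class to them, and where a whole thing is asked for, a point or a joint stands for the part that bears it (a point fixed in the world has none). Each returns a list of dicts, best first, with "score" (0 to 1); they miss things now and then, are a little off and sometimes report something else, mostly with a low value. They report only what shows in the picture. A call takes as long as a camera call. They do not tell look-alikes from the thing itself.
- robot.outline_of(camera, label): "mask" (400x640 bool, what is visible of it).
- robot.mark_of(camera, label): "location" ([x, y, z] in m, in the coordinates of the camera as it stood for that picture, good to about 4 mm: a listed point, or the origin of a listed thing).
The state is a dict: "t": time; "q": joint angles; "dq": joint speeds; "joint_torque": joint torques, N m; "tool_pos": TCP position; "orientation": TCP orientation; "force": force on the tool from outside, world axes, zero at the start; "wrist_torque": the same for the moment, N m; "opening": finger opening in m.
Only numpy, scipy, OpenCV 4.12 (cv2) and the standard library are available. Lean on these libraries where they do the work, as an engineer would, in place of code of your own. Each camera call takes 0.05 s, during which the arm holds its last target.

TASK

The two-station vacuum filtration manifold came back from the autoclave with both station valves half open. With a fingertip, push the lever of the station that carries the tall funnel fully open (in line with its branch pipe, pointing at you) and the lever of the station with only the bare filter support fully shut (across its branch pipe); only then push the longer lever of the main valve, beside the receiver jar, fully open (in line with the header pipe), so that the pump draws through the funnel alone. Push the levers, do not pinch them, and leave the funnel, the bare support and everything lying around where they are.

Things in the scene. Friction and masses are not known exactly. Their poses are not given: they have to be found in the camera images.
- manifold: Fixed steel filtration manifold. Axes: x back (away from the robot) along the branches; y left along the header pipe; z up. Origin on the worktop, midway between the stations. Header (24 mm thick, top at 74 mm) runs along y at x=0; branch pipes along x at y=60 (A) and -60 mm (B). Jar with grey pump head at x=160, y=190: 94 mm wide, 185 mm high; its inlet pipe at x=72, y=225 rises to 138 mm.
- valve_a_pivot (a point): Pivot of station valve A (left station), on its vertical axis at lever height, 104 mm above the worktop; in the manifold's frame at x=50, y=60 mm, and with the manifold's axes. The valve sits in its branch pipe; its body tops out at 92 mm. Its port cup (48 mm wide, rim 90 mm high) is 100 mm behind it, at x=150 mm.
- valve_b_pivot (a point): Pivot of station valve B (right station), at x=50, y=-60 mm in the manifold's frame; built exactly like A, with the manifold's axes.
- main_pivot (a point): Pivot of the main valve, on its vertical axis at lever height (104 mm), in the header pipe at x=0, y=160 mm in the manifold's frame, with the manifold's axes; the valve body tops out at 92 mm.
- valve_a (a joint): Lever of valve A, swings level. 0 = fully shut, across its branch, pointing to manifold +y (left); 1.571 = fully open, in line, pointing to -x (at the robot). Direction from +x, anticlockwise from above: 1.571 + value. Stops at both ends, stays where left, friction 0.12 N m. 78 mm long; the last 46 mm is a black sleeve, 16 mm wide, 99 to 109 mm above the worktop, nothing within 20 mm under it.
- valve_b (a joint): Lever of valve B, same as valve_a. (In the rules, names ending in _c4 and _c5 are the left and right flank of a lever's sleeve, seen from pivot to tip.)
- main_valve (a joint): Longer lever of the main valve, same section, height and friction, 96 mm long, the last 46 mm is the sleeve. 0 = fully shut, across the header, pointing to manifold -x (at the robot); 1.571 = fully open, in line with the header, pointing to +y (left, away from the stations). Direction from +x, anticlockwise from above: 3.142 - value. Stops at both ends.
- funnel_mid (a point): Steel filter funnel, 68 mm wide, standing loose in the port cup of one station; this point is on its axis, half-way up. Its open top is 164 mm above the worktop.
- support_mid (a point): Bare filter support: flat steel disc 62 mm wide with a dark screen on top and no funnel, standing loose in the port cup of the other station; this point is on its axis, half-way up. Its top is 104 mm above the worktop.
- tweezers: Steel tweezers, 120 mm long, 10 mm high, lying in front of the header pipe; a bystander. Origin: centre of its underside.
- petri_a: 95 mm petri dish, 17 mm high, to the right of the right station; a bystander. Origin: centre of its underside.
- petri_c: 65 mm petri dish, 17 mm high, in front of the header, right of the main lever; a bystander. Origin: centre of its underside.
- rubber_stopper: Small black rubber stopper, 22 mm wide, 25 mm high, standing between the two branches; a bystander. Origin: centre of its underside.
- marker_black: Felt marker, 135 mm long, 11 mm high, lying on the worktop between the left branch pipe and the main valve; a bystander. Origin: centre of its underside.
- dropper: Dropper bottle, 32 mm wide, 88 mm high, standing at the back between the two ports; a bystander. Origin: centre of its underside.
Things that resemble listed ones, but are neither listed nor needed, are in the scene too. What is meant by the part that bears support_mid is not turquoise, and is the smaller of those in its own colour.

How it is judged:
By the outcome, as a careful person would: the job done as asked, in the order asked, and still so for the second after the job is handed in, with the robot touching nothing.
It also fails if it takes over 61 s, if anything falls off the work surface, if the arm or the gripper's body presses on something with over 40 N, if the wrist force passes 120 N, or if a joint passes its speed limit or range.

## Working session

There is one attempt and no reset: what is moved stays moved. The work goes in short steps, Python scripts to look and compute and a shell command to move; the robot and the scene stay as the last step left them, time stands still between calls to the robot, and variables do not carry over. Pictures are saved under pics/ and viewed, and the job is handed in when it is done.

```bash
ls; mkdir -p pics; python3 - <<'E'
from plant import robot
import cv2
for n in ("scene","top"):
    c=robot.read_camera(n); cv2.imwrite(f"pics/{n}0.png",c["color"])
    import numpy as np
    R=np.array(c["R"]);t=np.array(c["t"])
    for l in ["manifold","valve_a_pivot","valve_b_pivot","main_pivot","valve_a","main_valve","funnel_mid","support_mid","tweezers","petri_c","dropper","rubber_stopper"]:
        try:
            for d in robot.mark_of(n,l)[:3]: print(n,l,round(d["score"],2),np.round(R.T@(np.array(d["location"])-t),3))
        except Exception as e: print(l,e)
s=robot.read_state();print(s)
E
```

```text
pics
scene manifold 0.71 [ 0.434 -0.262 -0.001]
scene valve_a_pivot 0.62 [ 0.506 -0.231  0.104]
scene valve_a_pivot 0.15 [ 0.592 -0.279  0.124]
scene main_pivot 0.72 [ 0.51  -0.124  0.103]
valve_a it knows: dropper, funnel_mid, main_pivot, manifold, marker_black, petri, rubber_stopper, support_mid, tweezers, valve_a_pivot, valve_b_pivot
main_valve it knows: dropper, funnel_mid, main_pivot, manifold, marker_black, petri, rubber_stopper, support_mid, tweezers, valve_a_pivot, valve_b_pivot
scene funnel_mid 0.81 [ 0.592 -0.278  0.122]
scene support_mid 0.98 [0.509 0.039 0.017]
scene support_mid 0.58 [ 0.289 -0.353  0.008]
scene tweezers 0.64 [ 0.361 -0.243  0.001]
scene petri_c 0.81 [ 0.429 -0.444 -0.001]
scene petri_c 0.72 [ 0.424 -0.127  0.002]
scene petri_c 0.33 [ 0.591 -0.28   0.123]
top manifold 0.83 [ 0.431 -0.259 -0.002]
top valve_a_pivot 0.69 [ 0.509 -0.231  0.108]
top valve_a_pivot 0.51 [ 0.364 -0.244 -0.001]
top valve_b_pivot 0.76 [ 0.452 -0.337  0.102]
top main_pivot 0.82 [ 0.511 -0.113  0.097]
valve_a it knows: dropper, funnel_mid, main_pivot, manifold, marker_black, petri, r
[... 555 characters left out ...]
p rubber_stopper 0.62 [ 0.526 -0.306 -0.   ]
{'t': 1.1, 'q': array([-1.22637186e+00,  1.30361055e-01,  1.48819837e+00, -1.77394393e-05,
        1.52304153e+00, -8.53918754e-02]), 'dq': array([-0.00018076, -0.00012223, -0.00018295,  0.00016237, -0.00095666,
        0.00135088]), 'joint_torque': array([ 1.20912893e-03, -5.59768009e+01, -4.92063224e+01,  7.71939824e-02,
        2.27691606e-02,  7.93905792e-05]), 'tool_pos': array([ 0.25003849, -0.54540997,  0.2186594 ]), 'orientation': array([-3.06931731e+00, -6.69968901e-01,  2.92833694e-05]), 'force': array([ 0.84900505,  0.60344978, -0.85481923]), 'wrist_torque': array([ 0.00153891, -0.00451205, -0.04600748]), 'opening': 0.09323110680507155}
```

View pics/scene0.png

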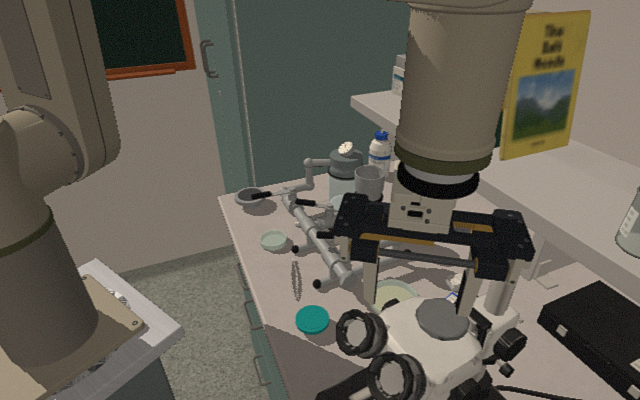

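View pics/top0.png

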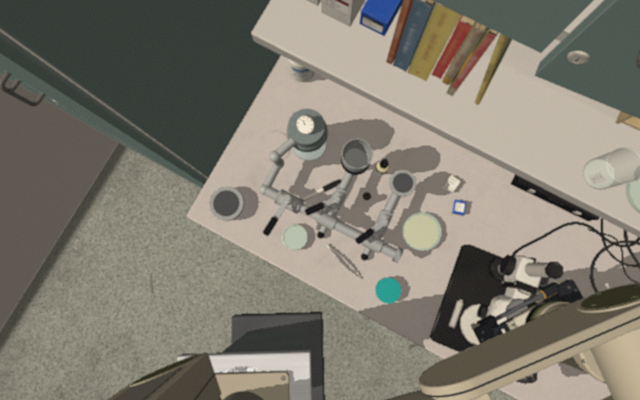

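```bash
cat > h.py <<'E'
import numpy as np
def proj(c,X):
    p=np.array(c["camera_matrix"])@(np.array(c["R"])@np.array(X,float)+np.array(c["t"])); return p[:2]/p[2]
def back(c,u,v,z):
    K=np.array(c["camera_matrix"]);R=np.array(c["R"]);t=np.array(c["t"])
    d=R.T@np.linalg.solve(K,[u,v,1]);o=-R.T@t
    return o+d*(z-o[2])/d[2]
E
python3 - <<'E'
from plant import robot
import cv2,numpy as np
from h import *
from scipy.optimize import least_squares
c=robot.read_camera("top"); im=c["color"]
# fit
obs=[((0,0),(.4325,-.2605)),((50,60),(.508,-.231)),((50,-60),(.452,-.337)),((0,160),(.5105,-.1185)),((150,60),(.5925,-.279)),((150,-60),(.538,-.378))]
def T(p,m): 
    s,co=np.sin(p[2]),np.cos(p[2]); x,y=np.array(m)/1000; return np.array([p[0]+co*x-s*y,p[1]+s*x+co*y])
f=lambda p: np.concatenate([T(p,m)-np.array(w) for m,w in obs])
r=least_squares(f,[.43,-.26,-.48]);print(r.x,np.round(r.fun*1000,1))
x0,y0=190,90
z=cv2.resize(im[y0:y0+190,x0:x0+260],None,fx=3,fy=3,interpolation=cv2.INTER_CUBIC)
for m in [(50,60),(50,-60),(0,160)]:
    w=T(r.x,m); u=proj(c,[*w,.104]); print(m,w,u)
    cv2.circle(z,tuple(int(a) for a in (u-[x0,y0])*3+1),4,(0,0,255),1)
cv2.imwrite("pics/z1.png",z)
E
```

```text
[ 0.43420968 -0.25950028 -0.48981608] [ 1.7  1.  -1.4  0.9 -1.9  1.  -1.   0.2  2.3  1.9  0.3 -5. ]
(50, 60) [ 0.50655846 -0.23007829] [336.08251459 197.99178621]
(50, -60) [ 0.45010283 -0.33596862] [383.80103456 221.22378526]
(0, 160) [ 0.50948385 -0.11831317] [287.04025021 198.25418585]
```

View pics/z1.png

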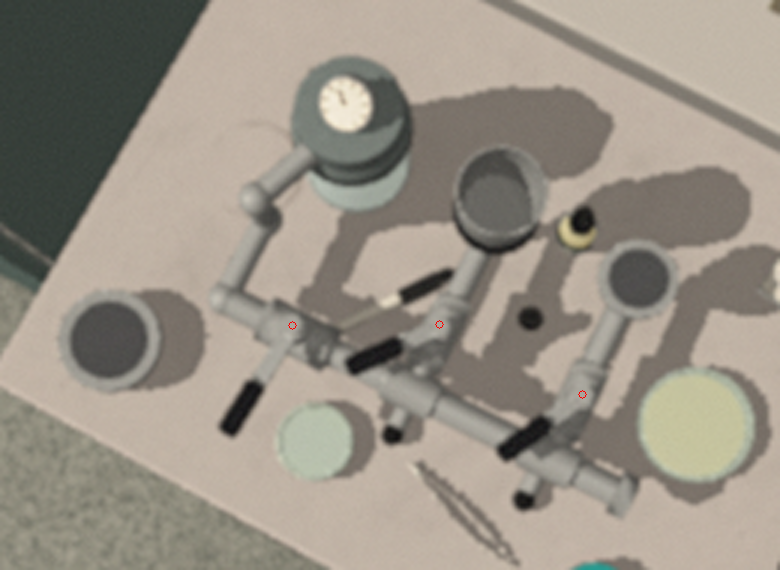

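```bash
cat >> h.py <<'E'
from scipy.spatial.transform import Rotation as Ro
P=[0.43420968,-0.25950028,-0.48981608]
def W(m):
    s,co=np.sin(P[2]),np.cos(P[2]); x,y=np.array(m)/1000; return np.array([P[0]+co*x-s*y,P[1]+s*x+co*y])
def M(w):
    s,co=np.sin(P[2]),np.cos(P[2]); x,y=np.array(w[:2])-P[:2]; return np.array([co*x+s*y,-s*x+co*y])*1000
def plan(st,pts):
    R=Ro.from_rotvec(st["orientation"]).as_matrix(); 
    for x,y,z in pts:
        d=R.T@(np.array([*W((x,y)),z/1000])-st["tool_pos"]); print((x,y,z),"delta",np.round(d,3))
E
python3 - <<'E'
from plant import robot
from h import *
c=robot.read_camera("top"); s=robot.read_state()
for n,piv,mid,tip in [("A",(50,60),(375,355),(350,366)),("B",(50,-60),(525,438),(502,452)),("main",(0,160),(241,408),(229,431))]:
    for q in (mid,tip):
        m=M(back(c,q[0]/3+190,q[1]/3+90,.106)); d=m-piv; print(n,m,np.hypot(*d),np.degrees(np.arctan2(d[1],d[0])))
R=Ro.from_rotvec(s["orientation"]).as_matrix();print("toolx,y,z manifold:")
Rm=Ro.from_euler('z',-P[2]).as_matrix()@R;print(np.round(Rm,2)); print("now",M(s["tool_pos"]))
E
```

```text
A [ 7.28342201 92.29939264] 53.55330802387759 142.90588925141046
A [ -8.55297207 105.48170242] 74.14199750249516 142.16131012521387
B [  0.94836583 -36.23615679] 54.50489022507757 154.15139497659155
B [-16.06901279 -25.35188861] 74.60298971624628 152.3264487729312
main [-73.19912628 164.67259122] 73.34810969745521 176.34753823646756
main [-92.51925202 164.78945156] 92.64313703572637 177.0366100145122
toolx,y,z manifold:
[[ 0.61  0.8   0.  ]
 [ 0.8  -0.61 -0.  ]
 [-0.    0.   -1.  ]]
now [ -28.00215908 -338.96327146]
```

```bash
python3 - <<'E'
from plant import robot
from h import *
import cv2
a=robot.read_camera("top"); b=robot.read_camera("scene"); s=robot.read_state()
def tri(p,q):
    A=[np.array(c["camera_matrix"])@np.c_[c["R"],c["t"]] for c in (a,b)]
    X=cv2.triangulatePoints(A[0],A[1],np.array(p,float).reshape(2,1),np.array(q,float).reshape(2,1)); X=(X[:3]/X[3]).ravel(); return np.round(M(X),1),X[2]
print(tri((190+525/3,90+500/3),(317,284)),tri((190+392/3,90+435/3),(295,249)))
R=Ro.from_rotvec(s["orientation"]).as_matrix()
plan(s,[(-28,-150,200),(-17,-70,150),(-17,-70,88)])
E
```

```text
(array([-35.5, -62.4]), np.float64(0.0073035131157430785)) (array([-36. ,  58.6]), np.float64(0.008021622486838942))
(-28, -150, 200) delta [ 0.15  -0.115  0.019]
(-17, -70, 150) delta [ 0.221 -0.154  0.069]
(-17, -70, 88) delta [ 0.221 -0.154  0.131]
```

```bash
python3 -m pendant '[{"delta_pos":[0.03,-0.02,0],"spin":0.1},{"delta_pos":[0.06,-0.042,0],"spin":0.22},{"delta_pos":[0.09,-0.063,0],"spin":0.34},{"delta_pos":[0.12,-0.084,0],"spin":0.46},{"delta_pos":[0.15,-0.105,0.01],"spin":0.58},{"delta_pos":[0.18,-0.126,0.02],"spin":0.7},{"delta_pos":[0.205,-0.143,0.04],"spin":0.82},{"delta_pos":[0.221,-0.154,0.06],"spin":0.925},{"delta_pos":[0.221,-0.154,0.069],"spin":0.925},{"delta_pos":[0.221,-0.154,0.069],"spin":0.925}]' 1 10
python3 - <<'E'
from plant import robot
from h import *
import cv2
s=robot.read_state();print(s["opening"],M(s["tool_pos"]),s["q"])
R=Ro.from_rotvec(s["orientation"]).as_matrix();print(np.round(Ro.from_euler('z',-P[2]).as_matrix()@R,3))
plan(s,[(-17,-70,88)])
for n in ("wrist","top"):
    c=robot.read_camera(n); cv2.imwrite(f"pics/{n}1.png",c["color"])
    for l in ["valve_a_pivot","valve_b_pivot","main_pivot","support_mid","manifold"]:
        for d in robot.mark_of(n,l)[:2]: 
            X=np.array(c["R"]).T@(np.array(d["location"])-c["t"]);print(n,l,round(d["score"],2),np.round(M(X)),X[2])
E
```

```text
t: 2.3
tool_pos: [0.386, -0.3127, 0.1482]
orientation: [-3.046, 0.764, 0.004]
force: [0.1, 0.2, 0.4]
opening: 0.0175
0.01749695091210051 [-17.52111191 -69.61931138] [-7.83775879e-01 -1.04196737e-01  1.85464635e+00 -4.50284130e-04
  1.39370675e+00  1.27854207e+00]
[[ 1.    -0.002 -0.003]
 [-0.002 -1.     0.   ]
 [-0.003 -0.    -1.   ]]
(-17, -70, 88) delta [0.001 0.    0.06 ]
wrist valve_a_pivot 0.92 [49. 54.] 0.10361474883813646
wrist valve_b_pivot 0.77 [ 50. -65.] 0.10166043178482959
wrist main_pivot 0.64 [  4. 156.] 0.1079587141343987
wrist support_mid 0.89 [ -84. -147.] 0.012138967248784348
wrist manifold 0.88 [ 1. -4.] -0.0007852059680308851
wrist manifold 0.69 [ 47. -65.] 0.10268827552492887
top valve_a_pivot 0.8 [51. 62.] 0.10676983824245215
top main_pivot 0.68 [ -1. 163.] 0.09893957222093282
top main_pivot 0.23 [-0. -1.] 0.00012499403633156207
top support_mid 0.66 [146. -60.] 0.09328963130066302
top support_mid 0.6 [ -83. -146.] 0.009590689407639312
top manifold 0.78 [-2. -1.] -0.00030799548929716966
```

View pics/wrist1.png

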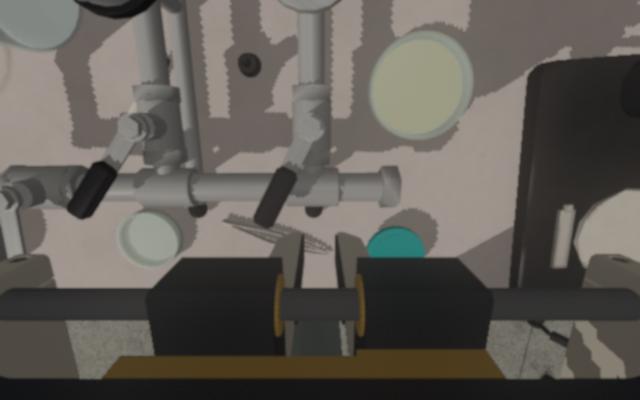

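```bash
python3 -m pendant '[{"delta_pos":[0,0,0.02],"spin":0},{"delta_pos":[0,0,0.045],"spin":0},{"delta_pos":[0,0,0.06],"spin":0},{"delta_pos":[0,0,0.06],"spin":0},{"delta_pos":[0,0,0.06],"spin":0}]' 1
python3 - <<'E'
from plant import robot
from h import *
import cv2
s=robot.read_state();print(s["opening"],M(s["tool_pos"]))
plan(s,[(-9,-60,88),(4,-26,88),(20,-14,88),(35,-8,88)])
c=robot.read_camera("wrist"); cv2.imwrite(f"pics/wrist2.png",c["color"])
E
```

```text
t: 3.4
tool_pos: [0.3867, -0.3135, 0.09]
orientation: [-3.046, 0.77, 0.0]
force: [0.8, 0.4, 1.4]
opening: 0.0005
0.0005099832515970208 [-16.49175213 -70.00266831]
(-9, -60, 88) delta [ 0.007 -0.01   0.002]
(4, -26, 88) delta [ 0.02  -0.044  0.002]
(20, -14, 88) delta [ 0.036 -0.056  0.002]
(35, -8, 88) delta [ 0.051 -0.062  0.002]
```

View pics/wrist2.png

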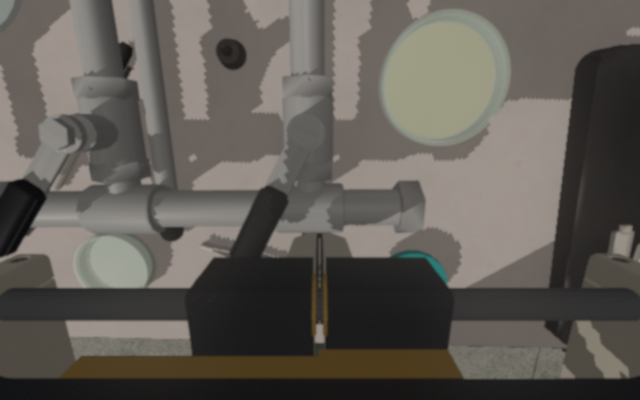

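```bash
python3 -m pendant '[{"delta_pos":[0.007,-0.01,0.002],"spin":0},{"delta_pos":[0.01,-0.019,0.002],"spin":0},{"delta_pos":[0.014,-0.028,0.002],"spin":0},{"delta_pos":[0.017,-0.036,0.002],"spin":0},{"delta_pos":[0.02,-0.044,0.002],"spin":0},{"delta_pos":[0.028,-0.051,0.002],"spin":0},{"delta_pos":[0.034,-0.056,0.002],"spin":0},{"delta_pos":[0.04,-0.059,0.002],"spin":0},{"delta_pos":[0.045,-0.061,0.002],"spin":0},{"delta_pos":[0.045,-0.061,0.002],"spin":0}]'
python3 - <<'E'
from plant import robot
from h import *
import cv2
s=robot.read_state();print(s["force"],M(s["tool_pos"]))
c=robot.read_camera("wrist"); cv2.imwrite(f"pics/wrist3.png",c["color"])
c=robot.read_camera("top"); cv2.imwrite(f"pics/top3.png",cv2.resize(c["color"][90:280,190:450],None,fx=3,fy=3,interpolation=2))
E
```

```text
t: 4.45
tool_pos: [0.4566, -0.2816, 0.0887]
orientation: [3.046, -0.77, 0.002]
force: [0.3, -0.1, 0.5]
opening: 0.0007
[ 0.29541422 -0.09581686  0.48606115] [30.17140619 -8.99009979]
```

View pics/wrist3.png

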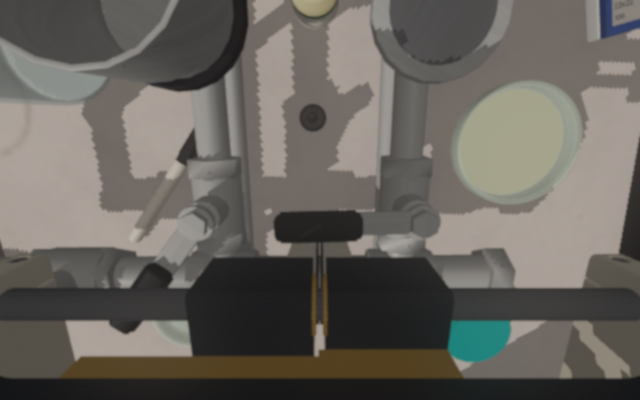

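View pics/top3.png

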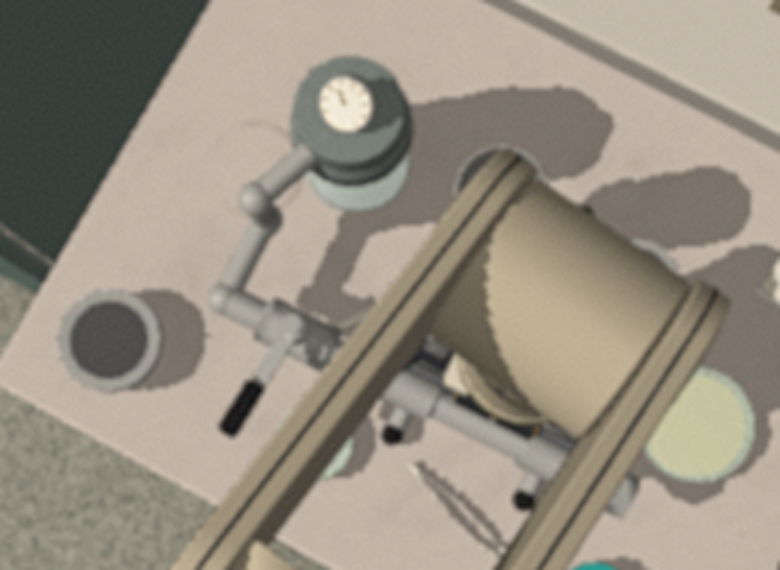

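```bash
python3 -m pendant '[{"delta_pos":[0.002,0,0],"spin":0},{"delta_pos":[0.004,0,0],"spin":0},{"delta_pos":[0.004,0,0],"spin":0}]'; python3 -m pendant '[{"delta_pos":[0.001,0,0],"spin":0},{"delta_pos":[0.002,0,0],"spin":0},{"delta_pos":[0.002,0,0],"spin":0}]'
```

```text
t: 4.85
tool_pos: [0.4583, -0.2828, 0.0886]
orientation: [-3.045, 0.77, 0.003]
force: [-7.1, 5.2, 5.6]
opening: 0.0005
t: 5.15
tool_pos: [0.4583, -0.2827, 0.0884]
orientation: [-3.043, 0.77, 0.01]
force: [-9.2, 6.2, 6.9]
opening: 0.0006
```

```bash
python3 -m pendant '[{"delta_pos":[-0.01,0,0],"spin":0},{"delta_pos":[-0.02,0,0],"spin":0},{"delta_pos":[-0.02,0,-0.03],"spin":0},{"delta_pos":[-0.02,0,-0.055],"spin":0},{"delta_pos":[-0.02,0,-0.055],"spin":0}]'
python3 - <<'E'
from plant import robot
from h import *
import cv2
s=robot.read_state();print(s["force"],M(s["tool_pos"]))
plan(s,[(10,30,145),(30,124,145),(30,124,88)])
c=robot.read_camera("wrist"); cv2.imwrite(f"pics/wrist4.png",c["color"])
for n,p in (("Bpiv",(50,-60)),("Btip",(50,18)),("Apiv",(50,60))): print(n,proj(c,[*W(p),.109]))
E
```

```text
t: 5.65
tool_pos: [0.4428, -0.275, 0.1478]
orientation: [3.045, -0.771, 0.001]
force: [0.8, -0.3, -0.3]
opening: 0.0005
[ 0.76348979 -0.30036332 -0.30292044] [14.89800421 -9.59397167]
(10, 30, 145) delta [-0.005 -0.04   0.003]
(30, 124, 145) delta [ 0.014 -0.134  0.003]
(30, 124, 88) delta [ 0.014 -0.134  0.06 ]
Bpiv [392.88106764 175.75610264]
Btip [277.49496926 176.30851881]
Apiv [215.43062169 176.60565468]
```

View pics/wrist4.png

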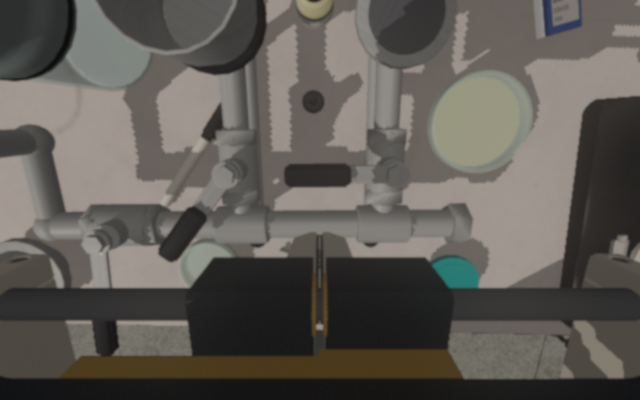

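```bash
python3 -m pendant '[{"delta_pos":[0.003,-0.035,0],"spin":0},{"delta_pos":[0.006,-0.07,0],"spin":0},{"delta_pos":[0.01,-0.105,0],"spin":0},{"delta_pos":[0.015,-0.133,0],"spin":0},{"delta_pos":[0.015,-0.133,0.0],"spin":0},{"delta_pos":[0.015,-0.133,0.03],"spin":0},{"delta_pos":[0.015,-0.133,0.06],"spin":0},{"delta_pos":[0.015,-0.133,0.06],"spin":0}]'
python3 - <<'E'
from plant import robot
from h import *
import cv2
s=robot.read_state();print(s["force"],M(s["tool_pos"]))
plan(s,[(23,112,88),(7.5,101,88),(-7,87,88)])
c=robot.read_camera("wrist"); cv2.imwrite(f"pics/wrist5.png",c["color"])
E
```

```text
t: 6.5
tool_pos: [0.5139, -0.1632, 0.0802]
orientation: [-3.044, 0.771, 0.017]
force: [-0.0, -0.3, 0.2]
opening: 0.0002
[-0.01662951 -0.29971031  0.23581994] [ 25.0650242  122.46512769]
(23, 112, 88) delta [-0.002  0.01  -0.008]
(7.5, 101, 88) delta [-0.018  0.022 -0.008]
(-7, 87, 88) delta [-0.032  0.036 -0.007]
```

View pics/wrist5.png

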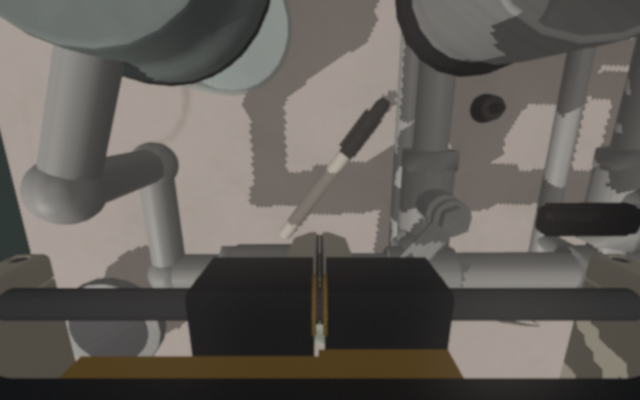

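```bash
python3 -m pendant '[{"delta_pos":[0,0,-0.008],"spin":0},{"delta_pos":[-0.001,0.009,-0.008],"spin":0},{"delta_pos":[-0.006,0.015,-0.008],"spin":0},{"delta_pos":[-0.012,0.019,-0.008],"spin":0},{"delta_pos":[-0.018,0.023,-0.008],"spin":0},{"delta_pos":[-0.024,0.027,-0.008],"spin":0},{"delta_pos":[-0.03,0.031,-0.008],"spin":0},{"delta_pos":[-0.033,0.034,-0.008],"spin":0},{"delta_pos":[-0.033,0.034,-0.008],"spin":0}]'
python3 - <<'E'
from plant import robot
from h import *
import cv2
s=robot.read_state();print(s["force"],M(s["tool_pos"]))
c=robot.read_camera("wrist"); cv2.imwrite(f"pics/wrist6.png",c["color"])
E
```

```text
t: 7.45
tool_pos: [0.4693, -0.178, 0.0908]
orientation: [-3.044, 0.771, 0.014]
force: [0.1, 0.3, 0.4]
opening: 0.0005
[0.13079638 0.28058777 0.36202531] [-7.39397815 88.41076741]
```

View pics/wrist6.png

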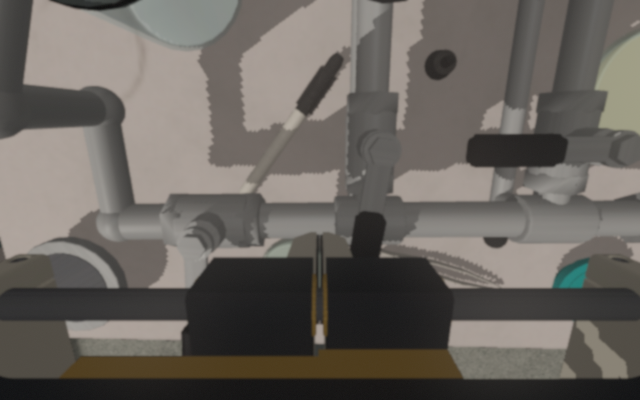

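```bash
python3 -m pendant '[{"delta_pos":[0,0.002,0.002],"spin":0},{"delta_pos":[0,0.004,0.002],"spin":0},{"delta_pos":[0,0.004,0.002],"spin":0}]'; python3 -m pendant '[{"delta_pos":[0,0.002,0],"spin":0},{"delta_pos":[0,0.004,0],"spin":0},{"delta_pos":[0,0.004,0],"spin":0}]'
```

```text
t: 7.8
tool_pos: [0.4673, -0.1815, 0.0884]
orientation: [-3.044, 0.771, 0.016]
force: [0.1, 0.7, 1.4]
opening: 0.0006
t: 8.1
tool_pos: [0.465, -0.1851, 0.0882]
orientation: [-3.044, 0.772, 0.017]
force: [-0.5, 1.6, 0.1]
opening: 0.0004
```

```bash
python3 -m pendant '[{"delta_pos":[0,0.001,0],"spin":0},{"delta_pos":[0,0.003,0],"spin":0},{"delta_pos":[0,0.003,0],"spin":0}]'; 
python3 - <<'E'
from plant import robot
from h import *
import cv2
s=robot.read_state();print(s["force"],M(s["tool_pos"]))
c=robot.read_camera("wrist"); cv2.imwrite(f"pics/wrist7.png",c["color"])
E
```

```text
t: 8.4
tool_pos: [0.4645, -0.1858, 0.0882]
orientation: [-3.04, 0.77, 0.015]
force: [5.3, 11.9, 0.1]
opening: 0.0004
[ 5.30805309 11.86985984  0.06881676] [-7.89982007 79.25530021]
```

View pics/wrist7.png

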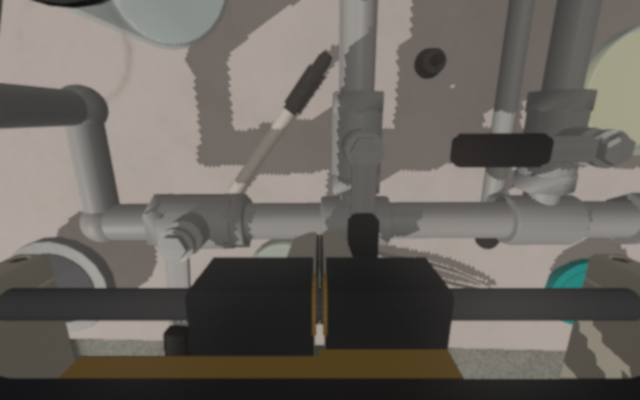

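```bash
python3 -m pendant '[{"delta_pos":[0,-0.008,0],"spin":0},{"delta_pos":[0,-0.02,0],"spin":0},{"delta_pos":[0,-0.02,-0.03],"spin":0},{"delta_pos":[0,-0.02,-0.06],"spin":0},{"delta_pos":[-0.03,-0.03,-0.06],"spin":0},{"delta_pos":[-0.066,-0.042,-0.06],"spin":0},{"delta_pos":[-0.066,-0.042,-0.06],"spin":0}]'; 
python3 - <<'E'
from plant import robot
from h import *
import cv2
s=robot.read_state();print(s["force"],M(s["tool_pos"]),s["tool_pos"][2])
c=robot.read_camera("wrist"); cv2.imwrite(f"pics/wrist8.png",c["color"])
E
```

```text
t: 9.15
tool_pos: [0.4246, -0.1153, 0.1484]
orientation: [-3.041, 0.768, 0.019]
force: [0.6, -0.1, -1.0]
opening: 0.0002
[ 0.56487967 -0.11551347 -0.98703346] [-76.29835548 122.73378659] 0.1483782140818531
```

View pics/wrist8.png

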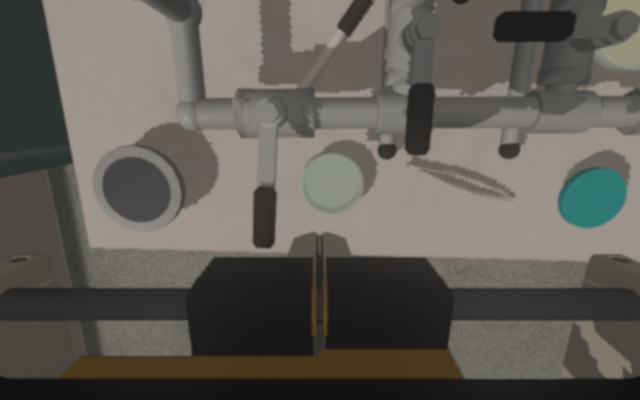

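```bash
python3 - <<'E'
from plant import robot
from h import *
import cv2
c=robot.read_camera("wrist");cv2.imwrite("pics/z9.png",cv2.resize(c["color"][0:170,360:640],None,fx=2.8,fy=2.8,interpolation=2))
for p in [(50,57),(-28,57),(50,-63),(50,15)]: print(p,proj(c,[*W(p),.109]))
E
```

```text
(50, 57) [426.89732405  27.97763291]
(-28, 57) [416.20072014 158.43518729]
(50, -63) [628.30617715  26.93306304]
(50, 15) [497.27267532  27.61264413]
```

View pics/z9.png

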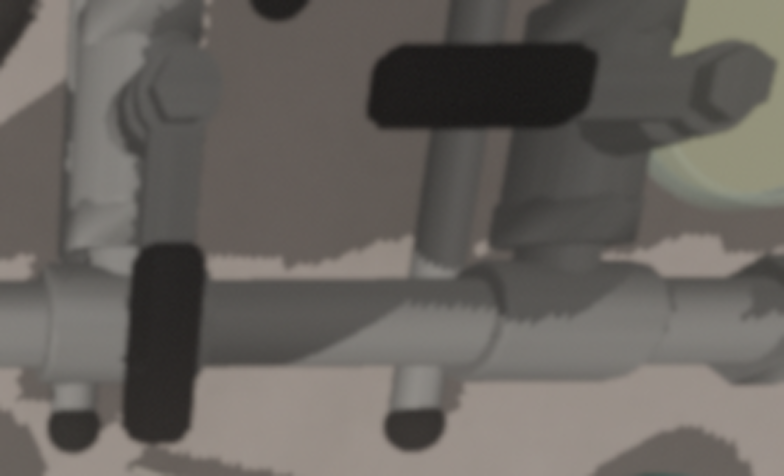

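```bash
python3 -m pendant '[{"delta_pos":[0,0,0.03],"spin":0},{"delta_pos":[0,0,0.058],"spin":0},{"delta_pos":[0,0,0.058],"spin":0},{"delta_pos":[0,0,0.058],"spin":0}]'; 
python3 - <<'E'
from plant import robot
from h import *
s=robot.read_state();print(s["force"],M(s["tool_pos"]),s["tool_pos"][2])
plan(s,[(-74,135,88),(-76,150,88),(-76,170,88),(-69,190,88),(-56,207,88),(-38,221,88),(-24,228,88)])
E
```

```text
t: 9.65
tool_pos: [0.4268, -0.1175, 0.0915]
orientation: [-3.041, 0.769, 0.015]
force: [0.2, 0.4, 0.8]
opening: 0.0006
[0.21548127 0.40623397 0.8194512 ] [-73.3208822  121.87408848] 0.09152902988676931
(-74, 135, 88) delta [-0.001 -0.013  0.004]
(-76, 150, 88) delta [-0.003 -0.028  0.004]
(-76, 170, 88) delta [-0.003 -0.048  0.004]
(-69, 190, 88) delta [ 0.004 -0.068  0.004]
(-56, 207, 88) delta [ 0.017 -0.085  0.004]
(-38, 221, 88) delta [ 0.035 -0.099  0.003]
(-24, 228, 88) delta [ 0.049 -0.106  0.003]
```

```bash
python3 -m pendant '[{"delta_pos":[-0.001,-0.012,0.003],"spin":0},{"delta_pos":[-0.003,-0.024,0.003],"spin":0},{"delta_pos":[-0.003,-0.036,0.003],"spin":0},{"delta_pos":[-0.003,-0.048,0.003],"spin":0},{"delta_pos":[0,-0.058,0.003],"spin":0},{"delta_pos":[0.004,-0.068,0.003],"spin":0},{"delta_pos":[0.01,-0.077,0.003],"spin":0},{"delta_pos":[0.017,-0.085,0.003],"spin":0},{"delta_pos":[0.026,-0.092,0.003],"spin":0},{"delta_pos":[0.026,-0.092,0.003],"spin":0}]'; 
python3 - <<'E'
from plant import robot
from h import *
import cv2
s=robot.read_state();print(s["force"],M(s["tool_pos"]),s["tool_pos"][2])
plan(s,[(-38,221,88),(-24,228,88)])
c=robot.read_camera("wrist"); cv2.imwrite(f"pics/wrist10.png",c["color"])
E
```

```text
t: 10.65
tool_pos: [0.4948, -0.0483, 0.0884]
orientation: [-3.041, 0.768, 0.015]
force: [0.3, 0.2, 0.8]
opening: 0.0006
[0.27487474 0.1890614  0.78962422] [-45.87916635 214.8272269 ] 0.0883576604960341
(-38, 221, 88) delta [ 0.008 -0.006  0.   ]
(-24, 228, 88) delta [ 0.022 -0.013  0.   ]
```

View pics/wrist10.png

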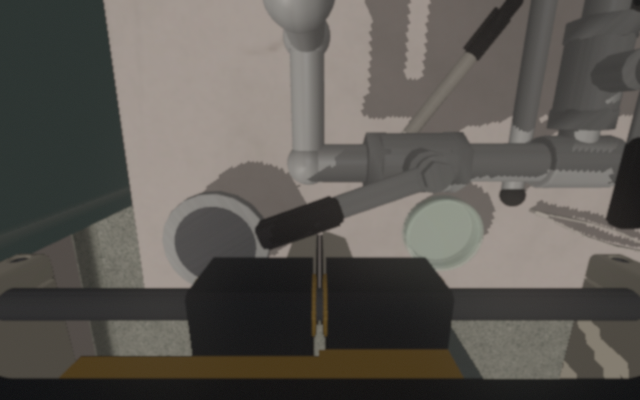

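Main lever at about 110°, in contact; continuing to the stop.

```bash
python3 -m pendant '[{"delta_pos":[0.008,-0.005,0],"spin":0},{"delta_pos":[0.016,-0.009,0],"spin":0},{"delta_pos":[0.022,-0.011,0],"spin":0},{"delta_pos":[0.024,-0.012,0],"spin":0},{"delta_pos":[0.024,-0.012,0],"spin":0}]';python3 -m pendant '[{"delta_pos":[0.002,0,0],"spin":0},{"delta_pos":[0.004,0,0],"spin":0},{"delta_pos":[0.004,0,0],"spin":0}]'
python3 - <<'E'
from plant import robot
from h import *
import cv2
s=robot.read_state();print(s["force"],M(s["tool_pos"]),s["tool_pos"][2])
c=robot.read_camera("wrist"); cv2.imwrite(f"pics/wrist11.png",c["color"])
E
```

```text
t: 11.2
tool_pos: [0.5215, -0.0494, 0.0881]
orientation: [-3.041, 0.769, 0.015]
force: [-0.1, 0.1, -0.3]
opening: 0.0007
t: 11.5
tool_pos: [0.5248, -0.051, 0.088]
orientation: [-3.04, 0.768, 0.016]
force: [-1.8, 3.6, 0.7]
opening: 0.0004
[-1.83717492  3.63514677  0.72552207] [-18.12660124 226.62985159] 0.08801453976564806
```

View pics/wrist11.png

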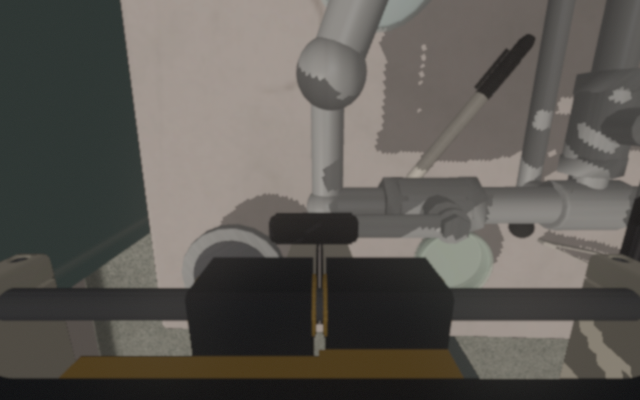

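```bash
python3 -m pendant '[{"delta_pos":[0.002,0,0],"spin":0},{"delta_pos":[0.003,0,0],"spin":0},{"delta_pos":[0.003,0,0],"spin":0}]'
```

```text
t: 11.85
tool_pos: [0.5251, -0.0511, 0.0878]
orientation: [-3.04, 0.767, 0.024]
force: [-14.2, 8.0, 10.9]
opening: 0.0006
```

```bash
python3 -m pendant '[{"delta_pos":[-0.01,0,0],"spin":0},{"delta_pos":[-0.025,0,0],"spin":0},{"delta_pos":[-0.025,0,-0.04],"spin":0},{"delta_pos":[-0.025,0,-0.08],"spin":0},{"delta_pos":[-0.025,0.04,-0.1],"spin":0},{"delta_pos":[-0.025,0.08,-0.1],"spin":0},{"delta_pos":[-0.03,0.12,-0.1],"spin":0},{"delta_pos":[-0.035,0.14,-0.1],"spin":0},{"delta_pos":[-0.035,0.14,-0.1],"spin":0},{"delta_pos":[-0.035,0.14,-0.1],"spin":0}]'
python3 - <<'E'
from plant import robot
from h import *
import cv2
c=robot.read_camera("wrist");cv2.imwrite("pics/wrist12.png",c["color"])
for p in [(50,57),(-28,57),(50,-63),(50,15),(0,157),(0,253)]: print(p,np.round(proj(c,[*W(p),.109])))
E
```

```text
t: 12.85
tool_pos: [0.4293, -0.159, 0.1883]
orientation: [-3.039, 0.77, 0.022]
force: [0.3, -0.6, 0.4]
opening: 0.0004
(50, 57) [358.  76.]
(-28, 57) [355. 179.]
(50, -63) [520.  75.]
(50, 15) [415.  76.]
(0, 157) [229. 145.]
(0, 253) [107. 146.]
```

View pics/wrist12.png

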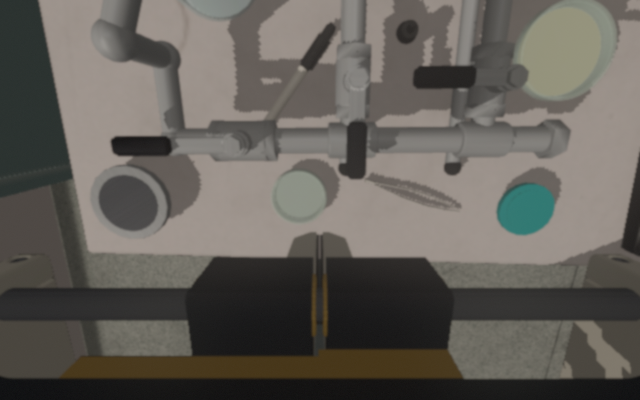

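```bash
python3 - <<'E'
from plant import robot
print(robot.close_job())
E
```

```text
the job is handed in; nothing more can be done
None
```

The three levers are where you asked for them, and I have handed the job in at about 13 s of the 61 s allowed.

- **Stations:** the funnel stands on station A (left). The bare support is on station B (right); the turquoise disc and the larger grey one are look-alikes.
- **Order:** with the gripper closed, I pushed lever B shut, then lever A open, and only then the main lever open.
- **Stops:** I pushed each lever until it met its stop. The tool stopped moving, and the wrist force rose to about 13 N on B and A and 20 N on the main lever.
- **Last checks:** the final wrist picture shows A in line with its branch pipe, B across its branch pipe and the main lever in line with the header. The lever directions match the projected geometry. The arm was clear, with close to zero force.
- **Bystanders:** in the final picture the tweezers, both petri dishes, the marker and the stopper look undisturbed. The funnel, the support and the dropper are out of that picture. No contact showed in the forces away from the pushes.
- **Disagreement:** the wrist and top cameras differed by about 3 to 7 mm along the header. I shifted my targets by 3 mm and relied on the force at each stop for the end positions.

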